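# Sight a puppet head's neck stick against the straightedge

## Task

Lay the steel straightedge flat on the bench with its full length flush against the sighting board's edge that faces the robot, about midway along that edge, and let go of it. Then draw the donkey head out of the leaning stand by its neck stick and turn it so that the stick is level, parallel to the straightedge and straight above its middle, about 20 cm above the bench, for checking the stick by eye. Finish holding it still there in the gripper, without letting go, leaving the straightedge flush and the round head and the other loose things on the bench undisturbed.

Things in the scene. Friction and masses are not known exactly. Their poses are not given: they have to be found in the camera images.
- board: Sighting board: flat plywood strip fixed to the bench, 100 (x) x 340 (y) x 8 mm thick. Origin at the centre of its underside, z up. Its long edge that faces the robot is the face x = -50 mm in its own frame and runs along its y.
- straightedge: Steel straightedge, loose, flat on the bench: bar 36 (x) x 240 (y) x 8 mm thick, with a beech grip block 18 (x) x 90 (y) mm on the middle of its top, z = 8 to 44 mm; 0.32 kg. Origin at the centre of its underside, y along its length, z up; both long edges are alike. When flush, its origin is 68 mm from the board's origin along the board's -x. Slide or lift it by the grip block.
- stand: Fixed beech stand with two square bores 17.5 mm wide and 45 mm deep, leaning 45 degrees from vertical towards its +x (away from the robot). Origin at bench level, z up. Bore mouths at (47.6, -60, 67.6) and (47.6, 60, 67.6) mm in its frame. The block (60 x 220 x 56 mm) is tilted like the bores; its highest edge is 89 mm above the bench.
- donkey: Carved donkey head (muzzle, two ears) on a square beech neck stick, in either bore of the stand with 1 mm play; 0.11 kg. Origin: centre of the stick's foot; z along the stick to the head, which spans z = 150 to 265 mm within 30 mm of the axis, but the muzzle sticks out 70 mm along +x at z = 185 mm. In the bore, +x points away from the robot and down at 45 degrees; y is level. Centre of mass near z = 113 mm.
- stick_mid (a point): Middle of the donkey's neck stick, on its axis, 75 mm from the foot. The stick is 16 x 16 mm, z = 0 to 150 mm in the donkey's frame; in the stand it is bare from z = 45 mm to the collar (34 mm across) at 150 mm. Its flat sides across y can be pinched by fingers coming from above, anywhere between straight down and along its +x.
- stick_foot (a point): The centre of the foot of the donkey's neck stick. The stick is drawn out along the donkey's +z by at least 45 mm.
- roundhead: A ball-shaped head (64 mm across) with a small nose on a like neck stick, in the other bore of the stand; leave alone. Same frame as the donkey.
- boot: Bystander: carved wooden boot, 85 x 34 x 78 mm, loose on the bench. Origin under its leg region, z up.
- spoolgear: Bystander: wooden spool-shaped gear, 60 mm across its toothed rims, 40 mm high, loose on the bench. Origin at the centre of its underside.
- gluejar: Bystander: jar 60 mm across, 75 mm high, loose on the bench. Origin at the centre of its underside.
- screwdriver: Bystander: screwdriver lying on the bench, along its x.
Mind the look-alikes: they are no part of the job. What is meant by the straightedge is not green, and is the larger of those in its own colour.

How it is judged (in metres and radians):
On the way, in this order (a step that is already met when the one before it is completed fails the run):
1. the straightedge lies flush against the board's edge and has been let go, the donkey still in the stand (x of straightedge in the frame of board between -0.0715 and -0.065 m and y of straightedge in the frame of board between -0.05 and 0.05 m and angle between the y axis of straightedge and the y axis of board, either way round below 0.03 rad and angle between straightedge's own z axis and vertical below 0.04 rad and height (world z) of straightedge between -0.003 and 0.004 m and contact force between the fingers and straightedge below 0.1 N and linear speed of straightedge below 0.02 m/s and height (world z) of stick_foot below 0.06 m), for 0.2 s.
2. the donkey's stick has been drawn clear of the stand (height (world z) of stick_foot above 0.095 m and contact force between donkey and stand below 0.1 N and contact force between the fingers and donkey above 0.5 N), for 0.1 s.
At the end, for the whole second after the job is handed in: Straightedge flat, let go, flush with the board edge (3 mm, 0.03 rad; middle within 50 mm of the edge's middle). Donkey held still by the fingers alone: stick level within 0.2 rad, along the straightedge within 0.22, its middle within 35 mm across and 60 mm along, 150-270 mm up (x of straightedge in the frame of board between -0.0715 and -0.065 m and y of straightedge in the frame of board between -0.05 and 0.05 m and angle between the y axis of straightedge and the y axis of board, either way round below 0.03 rad and angle between straightedge's own z axis and vertical below 0.04 rad and height (world z) of straightedge between -0.003 and 0.004 m and angle between donkey's own z axis and vertical between 1.3708 and 1.7708 rad and angle between the z axis of donkey and the y axis of straightedge, either way round below 0.22 rad and x of stick_mid in the frame of straightedge between -0.035 and 0.035 m and y of stick_mid in the frame of straightedge between -0.06 and 0.06 m and height (world z) of stick_mid between 0.15 and 0.27 m and contact force between donkey and stand below 0.1 N and contact force between each of donkey, the fingers and straightedge below 0.1 N and contact force between donkey and board below 0.1 N and contact force between the fingers and donkey above 0.5 N and linear speed of donkey below 0.03 m/s and angular speed of donkey below 0.2 rad/s and linear speed of straightedge below 0.02 m/s); the arm keeps its last pose, push and grip.
It fails at once if the round head is disturbed (moved over 30 mm) (distance of roundhead from where it was at the start of the episode above 0.03 m).
It fails at once if another bystander is disturbed (moved over 30 mm) (distance of any of boot, spoolgear, gluejar, screwdriver from where it was at the start of the episode above 0.03 m).
It also fails if it takes over 56 s, if anything falls off the work surface, if the arm or the gripper's body presses on something with over 40 N, if the wrist force passes 120 N, or if a joint passes its speed limit or range.

## Robot

A 6-joint arm with a two-finger parallel gripper is mounted at the origin on the work surface. World frame = base frame: x ahead of the robot, y to its left, z up, the work surface at z = 0. Lengths are in m, angles in degrees, forces in N, time in s.
With the tool pointing down it reaches from about 0.25 to 0.85 m from the base axis. Payload 12.5 kg.
Tool frame: the origin (TCP) lies midway between the tips of the shut fingers; the grasp point (between the pads) lies 19 mm behind it (ctrl.tcp_to_grasp is the distance from the TCP to the grasp point, in m); z points along the fingers, x is the direction in which the jaws open and shut, and the axes are right-handed (so a half turn about z gives the same grasp; the last joint's range is limited). The gripper opens to 93 mm and grips with 3 to 60 N. Pads are 15 mm wide; open, the fingers measure 128 mm over their backs; the gripper's body (75 mm by 188 mm) begins 65 mm behind the grasp point.
Start: joints at [-73.029, 20.094, 94.641, -0, 65.266, -4.847], TCP at [0.204, -0.511, 0.219] pointing down, gripper open.
Joint ranges: [-157.81, 157.81], [-45, 120.19], [0.68, 151.7], [-89.99, 269.99], [4.06, 180], [-164.3, 164.3]. Speed limits (degrees/s): [127.2, 127.2, 159.86, 180, 180, 180].

## Interface

Orientations are given as a 3x3 rotation matrix whose columns are the frame's x, y, z axes.
In Python, from cell import ctrl gives the robot as it stands.
- The arm moves only by the shell command python3 -m handwheel 'ROWS' [OPENING] [FORCE]. ROWS is a JSON object of lists of equal length, an entry for each row: "slide": the shift along the tool's x, y, z as a fraction of full scale, a list of three; "turn": the turn, a rotation vector about the tool's x, y, z as a fraction of full scale, a list of three. A call has 1 to 12 rows; each row shifts and turns the commanded pose from where the row before left it, along the tool's axes as they then stand; what a row does not reach is not made up. Full scale, the value 1, is 0.025 m for a shift and 4 degrees for a turn. A row lasts 1/10 s, in which the tool goes at most 50 mm and 8.59 degrees, less where a joint would pass 70% of its speed; a pose out of reach is approached as far as the arm can. A call with a number of a shift or a turn outside -1 to 1 is refused whole. A call with a gripper value outside its range is refused whole. OPENING is the opening, from 0 (shut) to 1 (fully open), set as the call begins (- or left out, the last holds). The fingers move at their own pace and stop on an object; FORCE is the grip in N (left out, the last holds). Time passes only in rows, so rows that do not move let the fingers close. It gives the time, the measured TCP pose, the force and the opening at its end, in the units of the state.
- ctrl.sense(): the state, without advancing time (a new reading comes with each control period).
- ctrl.camera(name): name is "scene" or "top" or "wrist"; returns the picture (480x640x3 uint8, red, green, blue); there is no depth.
- ctrl.camera_params(name): a dict with "camera_matrix" (3x3 intrinsics, pixels), "distortion" ([k1, k2, p1, p2, k3] as OpenCV has them; the pictures are not rectified), "rvec" (rotation vector, rad) and "tvec" (3), from world to camera coordinates, as OpenCV has them. Camera axes: x right, y down, z forward; pixel columns grow to the right and rows downward; lengths in m; the calibration is good to about 2 mm. A picture is of the moment at which its call begins: read the wrist's pose just before it. camera_params takes no time and is no camera call; for the wrist camera it gives the pose at the moment of the call.
- ctrl.close_job(): hands the job in, once; it reports no verdict.
The state is a dict: "clock": time; "q": joint angles; "joint_velocities": joint speeds; "effort": joint torques, N m; "position": TCP position; "orientation": TCP orientation; "force": force on the tool from outside, world axes, zero at the start; "moment": the same for the moment, N m; "grip_width": opening from 0.0 (shut) to 1.0 (fully open).
Only numpy, scipy, OpenCV 4.12 (cv2) and the standard library are available. Lean on these libraries where they do the work, as an engineer would, in place of code of your own. Each camera call takes 0.05 s, during which the arm holds its last target. There are 200 camera calls.

## Working session

There is one attempt and no reset: what is moved stays moved. The work goes in short steps, Python scripts to look and compute and a shell command to move; the robot and the scene stay as the last step left them, time stands still between calls to the robot, and variables do not carry over. Pictures are saved under pics/ and viewed, about 8 in all and at most 12, crops included, and the job is handed in when it is done.

```bash
ls; mkdir -p pics
cat > h.py <<'E'
import numpy as np, cv2
from cell import ctrl
def P(n):
    p=ctrl.camera_params(n); return [np.array(p[k],float) for k in("camera_matrix","distortion","rvec","tvec")]
def ray(p,uv):
    K,D,r,t=p; R=cv2.Rodrigues(r)[0]
    n=cv2.undistortPoints(np.array(uv,float).reshape(-1,1,2),K,D).reshape(-1,2)
    d=np.c_[n,np.ones(len(n))]@R; return -R.T@t.ravel(), d/np.linalg.norm(d,axis=1)[:,None]
def plane(p,uv,z):
    o,d=ray(p,uv); return o+d*((z-o[2])/d[:,2])[:,None]
def tri(p1,u1,p2,u2):
    out=[]
    for a,b in zip(np.reshape(u1,(-1,2)),np.reshape(u2,(-1,2))):
        A=np.zeros((3,3));B=np.zeros(3);L=[]
        for p,u in((p1,a),(p2,b)):
            o,d=ray(p,[u]);d=d[0];M=np.eye(3)-np.outer(d,d);A+=M;B+=M@o;L.append((M,o))
        x=np.linalg.solve(A,B); out.append(np.r_[x,[np.linalg.norm(M@(x-o)) for M,o in L]])
    return np.array(out)
def proj(p,X): return cv2.projectPoints(np.array(X,float).reshape(-1,3),p[2],p[3],p[0],p[1])[0].reshape(-1,2)
def snap(n,f):
    p=P(n); im=ctrl.camera(n)[:,:,::-1].copy(); cv2.imwrite(f"pics/{f}.png",im); np.savez(f"pics/{f}.npz",*p); return im,p
def load(f):
    z=np.load(f"pics/{f}.npz"); return cv2.imread(f"pics/{f}.png"),[z[k] for k in z.files]
E
python3 -c "
from h import *
for n in('scene','top'):
  im,p=snap(n,n+'0'); print(n,ray(p,[[320,240]]),p[0][0,0])
print(ctrl.sense()['orientation'],ctrl.tcp_to_grasp)"
```

```text
pics
scene (array([ 0.99166115, -0.77132975,  0.68908132]), array([[-0.42313256,  0.70621376, -0.5676451 ]])) 475.2524117636192
top (array([ 0.32534633, -0.01443336,  1.41835578]), array([[ 0.10081536, -0.00354096, -0.99489885]])) 514.2367910457758
[[ 3.71642948e-01 -9.28375703e-01 -2.70988511e-04]
 [-9.28375206e-01 -3.71643031e-01  9.66192355e-04]
 [-9.97700498e-04 -1.07499560e-04 -9.99999497e-01]] 0.0188
```

View pics/scene0.png

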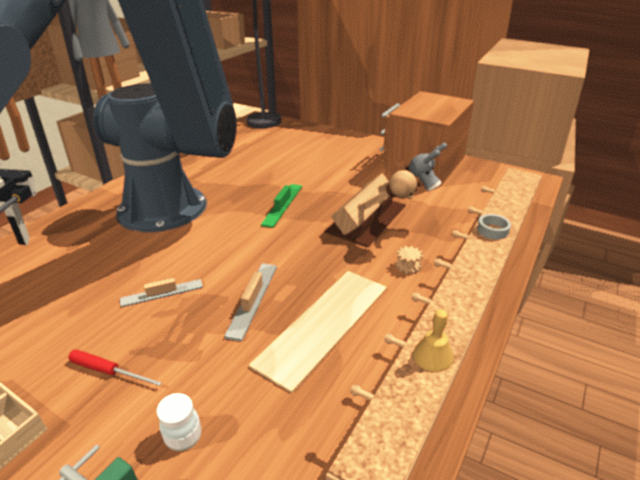

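View pics/top0.png

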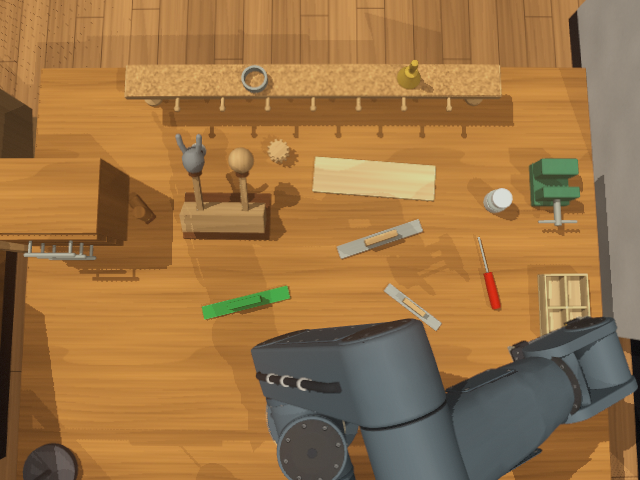

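```bash
cat > m.py <<'E'
from h import *
T,pt=load('top0'); S,ps=load('scene0')
def rect(im,lo,hi,x0,y0,x1,y1):
    m=np.zeros(im.shape[:2],np.uint8); m[y0:y1,x0:x1]=cv2.inRange(cv2.cvtColor(im,cv2.COLOR_BGR2HSV),lo,hi)[y0:y1,x0:x1]
    m=cv2.morphologyEx(m,cv2.MORPH_CLOSE,np.ones((5,5)))
    c=max(cv2.findContours(m,0,2)[0],key=cv2.contourArea); q=cv2.approxPolyDP(cv2.convexHull(c),6,True).reshape(-1,2)
    return cv2.minAreaRect(c),q
np.set_printoptions(precision=4,suppress=True)
for nm,z,lo,hi,bt,bs in(('board',.008,(15,40,150),(35,130,255),(300,145,450,210),(240,260,400,395)),('bar',.008,(0,0,60),(179,70,255),(325,210,435,268),(215,255,285,345))):
    for c,im,p,b in(('top',T,pt,bt),('scene',S,ps,bs)):
        r,q=rect(im,lo,hi,*b)
        if c=='top':
            q=cv2.boxPoints(r)
        W=plane(p,q,z); print(nm,c,q.tolist()); print(W[:,:2],'mean',W.mean(0)[:2])
        print(' sides',np.linalg.norm(W-np.roll(W,-1,0),axis=1))
a=cv2.resize(T[145:275,290:450],None,fx=2.5,fy=2.5,interpolation=2); b=cv2.resize(S[255:345,205:305],(400,325),interpolation=2)
c=cv2.resize(T[125:245,170:290],(400,275)); c=cv2.resize(T[130:213,170:290],(400,275),interpolation=2); d=cv2.resize(S[135:245,320:480],(400,275),interpolation=2)
cv2.imwrite('pics/c.png',np.vstack([np.hstack([a,b]),np.hstack([c,d])]))
E
python3 m.py
```

```text
board top [[311.67059326171875, 191.2823486328125], [314.39410400390625, 155.87646484375], [436.21173095703125, 165.24703979492188], [433.48822021484375, 200.65292358398438]]
[[ 0.6048  0.0035]
 [ 0.7061 -0.0041]
 [ 0.6792 -0.3469]
 [ 0.5781 -0.3362]] mean [ 0.642  -0.1709]
 sides [0.1016 0.3438 0.1017 0.3408]
board scene [[385, 286], [293, 390], [249, 365], [347, 271]]
[[ 0.6999 -0.0059]
 [ 0.678  -0.3429]
 [ 0.5777 -0.3375]
 [ 0.602  -0.0009]] mean [ 0.6394 -0.1718]
 sides [0.3377 0.1004 0.3374 0.098 ]
bar top [[336.2998352050781, 246.0677490234375], [418.3746032714844, 218.28860473632812], [422.5045471191406, 230.49078369140625], [340.4297790527344, 258.2699279785156]]
[[ 0.4514 -0.0643]
 [ 0.5284 -0.2926]
 [ 0.4943 -0.3033]
 [ 0.4178 -0.0755]] mean [ 0.473  -0.1839]
 sides [0.241  0.0357 0.2403 0.0354]
bar scene [[275, 266], [242, 338], [226, 338], [261, 265]]
[[ 0.4476 -0.0693]
 [ 0.5244 -0.2905]
 [ 0.4974 -0.3066]
 [ 0.4169 -0.0828]] mean [ 0.4716 -0.1873]
 sides [0.2341 0.0314 0.2378 0.0335]
```

View pics/c.png

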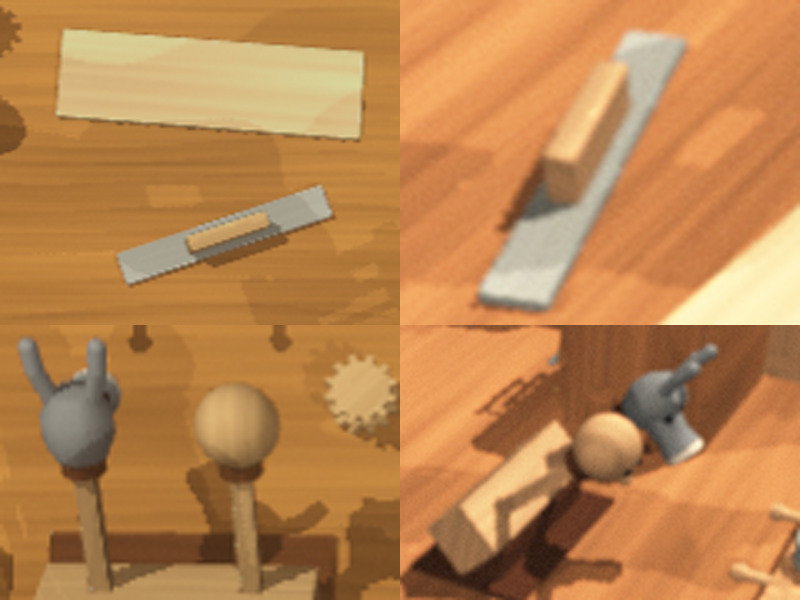

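Look-alikes: the green bar (top 246,302) is excluded by colour. There are two grey bars: small (top 412,306) and larger (top 381,240; 240×36 mm measured). I choose the larger, and the crop confirms it. Its centre is ≈(0.472,-0.185) with yaw 18.5°. The board centre is ≈(0.641,-0.171) with yaw −4.3°. The donkey is in the left (+y) bore, top 195,185. Moving above the bar.

```bash
python3 -m handwheel '{"slide":[[-0.5,-0.92,0],[-0.5,-0.92,0],[-0.5,-0.92,0],[-0.5,-0.92,0],[-0.5,-0.92,0],[-0.5,-0.92,0],[-0.5,-0.92,0],[-0.5,-0.92,0],[-0.5,-0.92,0],[-0.5,-0.92,0],[-0.5,-0.92,0],[-0.5,-0.92,0]],"turn":[[0,0,0],[0,0,0],[0,0,0],[0,0,0],[0,0,0],[0,0,0],[0,0,0],[0,0,0],[0,0,0],[0,0,0],[0,0,0],[0,0,0]]}' 1 20
python3 -m handwheel '{"slide":[[-0.5,-0.92,0],[-0.5,-0.92,0],[-0.5,-0.92,0],[-0.5,-0.92,0],[0,0,0],[0,0,0],[0,0,0],[0,0,0],[0,0,0],[0,0,0],[0,0,0]],"turn":[[0,0,0],[0,0,0],[0,0,0],[0,0,0],[0,0,-1],[0,0,-1],[0,0,-1],[0,0,-1],[0,0,-1],[0,0,-1],[0,0,-1]]}'
python3 -m handwheel '{"slide":[[0,0,0],[0,0,0],[0,0,0],[0,0,0],[0,0,0],[0,0,0],[0,0,0],[0,0,0],[0,0,0],[0,0,0],[0,0,0],[0,0,0]],"turn":[[0,0,-1],[0,0,-1],[0,0,-1],[0,0,-1],[0,0,-1],[0,0,-1],[0,0,-1],[0,0,-1],[0,0,-1],[0,0,-1],[0,0,-1],[0,0,-1]]}'
python3 -m handwheel '{"slide":[[0,0,0],[0,0,0],[0,0,0],[0,0,0]],"turn":[[0,0,-1],[0,0,-1],[0,0,-0.7],[0,0,0]]}'
python3 -c "
from h import *
s=ctrl.sense();print(s['q'],s['position'],s['orientation'])
im,p=snap('wrist','w1')"
```

```text
clock: 1.3
position: [0.4054, -0.2677, 0.2185]
orientation: [[0.372, -0.928, -0.0], [-0.928, -0.372, 0.0], [-0.0, 0.0, -1.0]]
force: [0.4, 0.1, 0.6]
grip_width: 1.0
clock: 2.4
position: [0.4716, -0.188, 0.2184]
orientation: [[0.766, -0.643, -0.001], [-0.643, -0.766, 0.0], [-0.001, 0.0, -1.0]]
force: [0.4, 0.3, -0.5]
grip_width: 1.0
clock: 3.6
position: [0.4716, -0.188, 0.2184]
orientation: [[0.99, 0.139, -0.001], [0.139, -0.99, 0.0], [-0.0, -0.0, -1.0]]
force: [-0.6, 0.4, 0.3]
grip_width: 1.001
clock: 4.0
position: [0.4716, -0.1881, 0.2184]
orientation: [[0.947, 0.32, -0.0], [0.32, -0.947, 0.0], [-0.0, -0.0, -1.0]]
force: [0.1, 0.3, 0.1]
grip_width: 1.0
[-2.69950497e+01  1.57303068e+01  1.00774864e+02 -1.88571397e-04
  6.35257007e+01 -4.56539074e+01] [ 0.47160443 -0.18805818  0.21838996] [[ 9.47439695e-01  3.19934045e-01 -4.81436680e-04]
 [ 3.19934183e-01 -9.47439740e-01  2.41945555e-04]
 [-3.78725622e-04 -3.83256873e-04 -9.99999855e-01]]
```

View pics/w1.png

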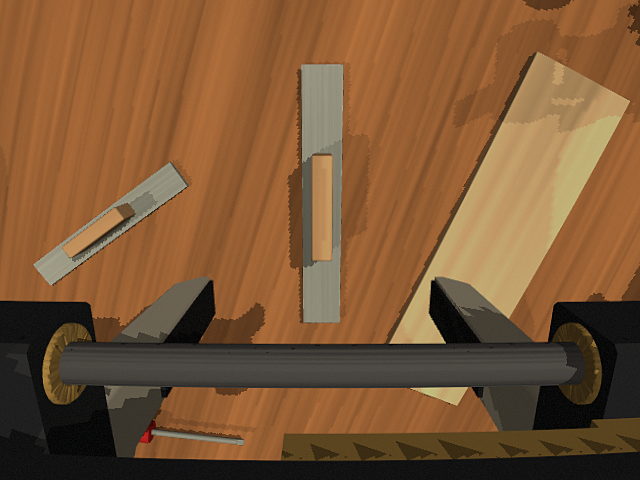

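The wrist view shows the bar at (322,193), with the block top spanning about (322,154)–(322,261), and the board's near edge running from (537,52) to (390,345). I'll measure from these.

```bash
cat > m2.py <<'E'
from h import *
np.set_printoptions(precision=4,suppress=True)
W,pw=load('w1');T,pt=load('top0')
hs=cv2.cvtColor(W,cv2.COLOR_BGR2HSV)
def sub(m,x0,y0,x1,y1):
    z=np.zeros_like(m);z[y0:y1,x0:x1]=m[y0:y1,x0:x1];return z
g=sub(cv2.inRange(hs,(0,0,90),(179,75,255)),290,50,355,335)
c=max(cv2.findContours(cv2.morphologyEx(g,3,np.ones((25,25))),0,2)[0],key=cv2.contourArea)
r=cv2.minAreaRect(c);B=cv2.boxPoints(r);X=plane(pw,B,.008);print('bar',B.tolist(),X[:,:2],X.mean(0),np.linalg.norm(X-np.roll(X,-1,0),axis=1))
def yaw(v): v=v*np.sign(v[1]); return np.degrees(np.arctan2(-v[0],v[1]))
E=[X[i]-X[(i+1)%4] for i in range(4)];print('yaw',[yaw(e) for e in E if np.linalg.norm(e)>.15])
# board near edge: first board-coloured pixel in rows
bm=cv2.inRange(hs,(12,30,120),(40,150,255))
pts=[]
for y in range(70,330,4):
    row=sub(bm,360,50,640,460)[y]; k=np.convolve(row>0,np.ones(8),'valid')
    i=np.argmax(k>=8)
    if k[i]>=8: pts.append((360+i if False else i,y))
Q=plane(pw,pts,.008);vx,vy,x0,y0=cv2.fitLine(Q[:,:2].astype(np.float32),cv2.DIST_HUBER,0,.001,.001).ravel()
n=np.array([vy,-vx]);print('edge',pts[::8],yaw(np.array([vx,vy])),(x0,y0),'res',np.abs((Q[:,:2]-[x0,y0])@n).round(4)[::6])
# block top height: wrist corners vs top mask
m=sub(cv2.inRange(cv2.cvtColor(T,cv2.COLOR_BGR2HSV),(8,90,170),(25,200,255)),355,225,408,252)
ct=max(cv2.findContours(m,0,2)[0],key=cv2.contourArea);rt=cv2.minAreaRect(ct);print(rt)
print('block',tri(pw,[322,207.5],pt,rt[0]), plane(pw,[[322,207.5]],.044))
# board centre via far corners
F=plane(pw,[[537,52],[629,101]],.008);print(F)
E
python3 m2.py
```

```text
bar [[301.0, 64.0], [342.0, 64.0], [342.0, 322.0], [301.0, 322.0]] [[ 0.4148 -0.0748]
 [ 0.448  -0.0635]
 [ 0.5276 -0.2899]
 [ 0.489  -0.303 ]] [ 0.4699 -0.1828  0.008 ] [0.0351 0.24   0.0407 0.24  ]
yaw [np.float64(19.36809258981102), np.float64(18.021754842289955)]
edge [(np.int64(528), 70), (np.int64(512), 102), (np.int64(496), 134), (np.int64(480), 166), (np.int64(464), 198), (np.int64(447), 230), (np.int64(431), 262), (np.int64(414), 294), (np.int64(398), 326)] -4.4955873 (np.float32(0.59263897), np.float32(-0.1395262)) res [0.0001 0.     0.0001 0.     0.     0.0002 0.0003 0.0003 0.     0.0004
 0.0001]
((376.0, 232.0), (14.0, 42.0), 90.0)
block [[ 0.4574 -0.1424  0.2777  0.0018  0.0018]] [[ 0.4698 -0.181   0.044 ]]
[[ 0.604   0.0024  0.008 ]
 [ 0.7024 -0.0051  0.008 ]]
```

```bash
python3 -c "
from h import *
_,pw=load('w1');_,pt=load('top0')
print('block top',tri(pw,[322,207.5],pt,[381.2,237]))"
python3 -m handwheel '{"slide":[[0,-0.25,0.8],[0,0,0.8],[0,0,0.8],[0,0,0.8],[0,0,0.8],[0,0,0.8],[0,0,0]],"turn":[[0,0,0],[0,0,0],[0,0,0],[0,0,0],[0,0,0],[0,0,0],[0,0,0]]}' 0.6
```

```text
block top [[ 0.47122463 -0.18270353  0.04264197  0.00199491  0.00199491]]
clock: 4.75
position: [0.4685, -0.1816, 0.0966]
orientation: [[0.948, 0.318, -0.004], [0.318, -0.948, 0.002], [-0.003, -0.003, -1.0]]
force: [0.2, -0.2, 0.6]
grip_width: 0.601
```

```bash
python3 -m handwheel '{"slide":[[0,0,0.75],[0,0,0.75],[0,0,0.75],[0,0,0.75],[0,0,0]],"turn":[[0,0,0],[0,0,0],[0,0,0],[0,0,0],[0,0,0]]}' 
python3 -m handwheel '{"slide":[[0,0,0],[0,0,0],[0,0,0],[0,0,0],[0,0,0],[0,0,0],[0,0,0],[0,0,0]],"turn":[[0,0,0],[0,0,0],[0,0,0],[0,0,0],[0,0,0],[0,0,0],[0,0,0],[0,0,0]]}' 0 30
```

```text
clock: 5.25
position: [0.4691, -0.1819, 0.0228]
orientation: [[0.948, 0.319, -0.002], [0.319, -0.948, 0.001], [-0.002, -0.002, -1.0]]
force: [-0.1, -0.0, 1.6]
grip_width: 0.601
clock: 6.05
position: [0.4698, -0.1823, 0.0239]
orientation: [[0.948, 0.319, 0.0], [0.319, -0.948, -0.0], [0.0, 0.0, -1.0]]
force: [-2.9, -0.4, 6.4]
grip_width: 0.188
```

```bash
python3 -m handwheel '{"slide":[[0,0,-0.4],[0,0,-0.4],[0,0,0],[0,0,0],[0,0,0],[0,0,0],[0,0,0],[0,0,0],[0,0,0]],"turn":[[0,0,0],[0,0,0],[0,0,0.9],[0,0,0.9],[0,0,0.9],[0,0,0.9],[0,0,0.9],[0,0,0.9],[0,0,0.38]]}'
python3 -m handwheel '{"slide":[[0.45,-0.12,0],[0.45,-0.12,0],[0.45,-0.12,0],[0.45,-0.12,0],[0.45,-0.12,0],[0.45,-0.12,0],[0.45,-0.12,0],[0.45,-0.12,0],[0,0,0],[0,0,0]],"turn":[[0,0,0],[0,0,0],[0,0,0],[0,0,0],[0,0,0],[0,0,0],[0,0,0],[0,0,0],[0,0,0],[0,0,0]]}'
```

```text
clock: 6.95
position: [0.4699, -0.1822, 0.0442]
orientation: [[0.997, -0.08, 0.0], [-0.08, -0.997, -0.0], [0.0, 0.0, -1.0]]
force: [-0.1, 0.7, -3.9]
grip_width: 0.192
clock: 7.95
position: [0.5612, -0.1652, 0.0434]
orientation: [[0.997, -0.078, -0.001], [-0.078, -0.997, 0.0], [-0.001, -0.0, -1.0]]
force: [-0.4, -0.4, -2.9]
grip_width: 0.19
```

```bash
python3 -m handwheel '{"slide":[[0,0,0.4],[0,0,0.3],[0,0,0.08],[0,0,0]],"turn":[[0,0,0],[0,0,0],[0,0,0],[0,0,0]]}'
python3 -m handwheel '{"slide":[[0,0,0],[0,0,0],[0,0,0],[0,0,0]],"turn":[[0,0,0],[0,0,0],[0,0,0],[0,0,0]]}' 0.3
python3 -m handwheel '{"slide":[[0.2,0,0],[0.2,0,0],[0.1,0,0],[0.1,0,0],[0.05,0,0],[0.05,0,0],[0,0,0]],"turn":[[0,0,0],[0,0,0],[0,0,0],[0,0,0],[0,0,0],[0,0,0],[0,0,0]]}'
```

```text
clock: 8.35
position: [0.5606, -0.1653, 0.0238]
orientation: [[0.997, -0.079, -0.002], [-0.079, -0.997, 0.001], [-0.002, -0.0, -1.0]]
force: [-3.3, 0.1, 2.1]
grip_width: 0.194
clock: 8.75
position: [0.5615, -0.1654, 0.0241]
orientation: [[0.997, -0.079, 0.0], [-0.079, -0.997, -0.0], [0.0, 0.0, -1.0]]
force: [-1.2, 0.2, -0.3]
grip_width: 0.3
clock: 9.45
position: [0.577, -0.1665, 0.0241]
orientation: [[0.997, -0.078, -0.005], [-0.078, -0.997, 0.001], [-0.005, -0.001, -1.0]]
force: [-13.0, -0.8, 10.0]
grip_width: 0.298
```

```bash
python3 -m handwheel '{"slide":[[-0.2,0,0],[0,0,0],[0,0,0],[0,0,0]],"turn":[[0,0,0],[0,0,0],[0,0,0],[0,0,0]]}' 0.6
python3 -m handwheel '{"slide":[[0,0,-0.5],[0,0,-1],[0,0,-1],[0,0,-1],[0,0,-1],[0,0,-1],[0,0,-1],[0,0,-0.5],[0,0,0],[0,0,0]],"turn":[[0,0,0],[0,0,0],[0,0,0],[0,0,0],[0,0,0],[0,0,0],[0,0,0],[0,0,0],[0,0,0],[0,0,0]]}'
python3 -c "
from h import *
im,p=snap('wrist','w2')"
```

```text
clock: 9.85
position: [0.5742, -0.1664, 0.0242]
orientation: [[0.997, -0.078, 0.001], [-0.078, -0.997, -0.0], [0.001, 0.0, -1.0]]
force: [-0.3, -0.4, -0.9]
grip_width: 0.582
clock: 10.85
position: [0.5735, -0.1662, 0.1985]
orientation: [[0.997, -0.079, -0.001], [-0.079, -0.997, 0.0], [-0.001, -0.0, -1.0]]
force: [-0.2, -0.1, -1.3]
grip_width: 0.598
```

View pics/w2.png

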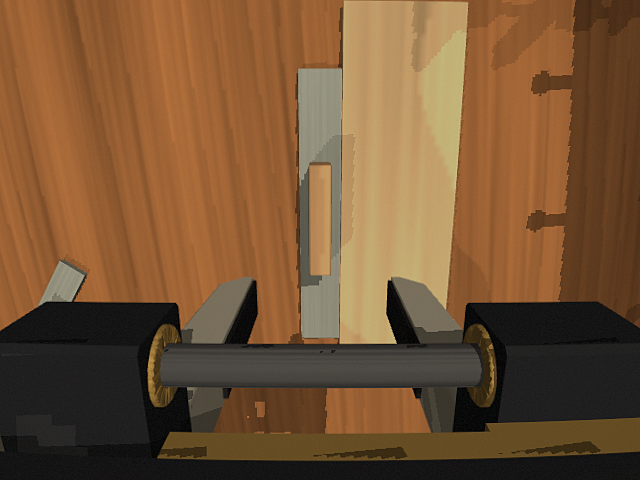

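Bar flush: its right edge meets the board edge along x≈341 px from row 68 to 337, with no gap visible. Next I estimate the stick from the top view, then go closer with the wrist camera.

```bash
python3 -c "
from h import *
np.set_printoptions(precision=4,suppress=True)
_,pt=load('top0')
for n,u,z in(('dk mouth',[199.7,209],.0676+.0),('dk collar',[194.6,175.3],.142),('rh mouth',[245,209],.0676),('rh collar',[242,175],.142)): print(n,plane(pt,[u],z))
_,pw=load('w2'); s=ctrl.sense();print(s['position'],s['q']);o,d=ray(pw,[[320,240]]);print(o,d)
"
```

```text
dk mouth [[0.5455 0.3009 0.0676]]
dk collar [[0.62   0.2989 0.142 ]]
rh mouth [[0.5453 0.1801 0.0676]]
rh collar [[0.6205 0.1784 0.142 ]]
[ 0.5733 -0.1661  0.1979] [-20.6289  26.1969  88.5835  -0.0001  65.3239 -16.1272]
[ 0.5792 -0.0974  0.3652] [[-0.0243 -0.2533 -0.9671]]
```

```bash
python3 -m handwheel '{"slide":[[-0.2,-0.88,-0.3],[-0.2,-0.88,-0.3],[-0.2,-0.88,-0.3],[-0.2,-0.88,-0.3],[-0.2,-0.88,-0.3],[-0.2,-0.88,-0.3],[-0.2,-0.88,-0.3],[-0.2,-0.88,-0.3],[-0.2,-0.88,-0.3],[-0.2,-0.88,-0.3],[-0.2,-0.88,-0.3],[-0.2,-0.88,-0.3]],"turn":[[0,0,0],[0,0,0],[0,0,0],[0,0,0],[0,0,0],[0,0,0],[0,0,0],[0,0,0],[0,0,0],[0,0,0],[0,0,0],[0,0,0]]}' 0.6
python3 -m handwheel '{"slide":[[-0.2,-0.88,-0.1],[-0.2,-0.88,-0.1],[-0.2,-0.88,-0.1],[-0.2,-0.88,-0.1],[-0.2,-0.88,0],[-0.2,-0.88,0],[-0.2,-0.88,0],[-0.2,-0.88,0],[0,0,0],[0,0,0],[0,0,0],[0,0,0]],"turn":[[0,0,0],[0,0,0],[0,0,0],[0,0,0],[0,0,0],[0,0,0],[0,0,0],[0,0,0],[0,0,-1],[0,0,-1],[0,0,-1],[0,0,-1]]}'
python3 -m handwheel '{"slide":[[0,0,0],[0,0,0],[0,0,0],[0,0,0],[0,0,0],[0,0,0],[0,0,0],[0,0,0],[0,0,0],[0,0,0],[0,0,0],[0,0,0]],"turn":[[0,0,-1],[0,0,-1],[0,0,-1],[0,0,-1],[0,0,-1],[0,0,-1],[0,0,-1],[0,0,-1],[0,0,-1],[0,0,-1],[0,0,-1],[0,0,-1]]}'
python3 -m handwheel '{"slide":[[0,0,0],[0,0,0],[0,0,0],[0,0,0],[0,0,0],[0,0,0],[0,0,0],[0,0,0],[0,0,0]],"turn":[[0,0,-1],[0,0,-1],[0,0,-1],[0,0,-1],[0,0,-1],[0,0,-1],[0,0,-1],[0,0,-0.6],[0,0,0]]}'
python3 -c "
from h import *
im,p=snap('wrist','w3');print(ctrl.sense()['q'])"
```

```text
clock: 12.1
position: [0.5342, 0.1024, 0.2881]
orientation: [[0.997, -0.079, -0.002], [-0.079, -0.997, -0.0], [-0.002, 0.0, -1.0]]
force: [0.6, 0.3, 0.2]
grip_width: 0.601
clock: 13.3
position: [0.5083, 0.2801, 0.2976]
orientation: [[0.979, 0.202, -0.002], [0.202, -0.979, -0.001], [-0.002, 0.001, -1.0]]
force: [-0.0, 0.8, 0.1]
grip_width: 0.599
clock: 14.5
position: [0.5084, 0.28, 0.2976]
orientation: [[0.505, 0.863, -0.002], [0.863, -0.505, -0.001], [-0.002, -0.001, -1.0]]
force: [-0.2, 0.2, 0.9]
grip_width: 0.599
clock: 15.4
position: [0.5084, 0.28, 0.2978]
orientation: [[0.001, 1.0, -0.002], [1.0, -0.001, -0.001], [-0.001, -0.002, -1.0]]
force: [-0.3, -0.4, 0.1]
grip_width: 0.601
[ 2.42514213e+01  1.95539179e+01  8.40219974e+01  9.11898671e-04
  7.65284906e+01 -6.55902707e+01]
```

View pics/w3.png

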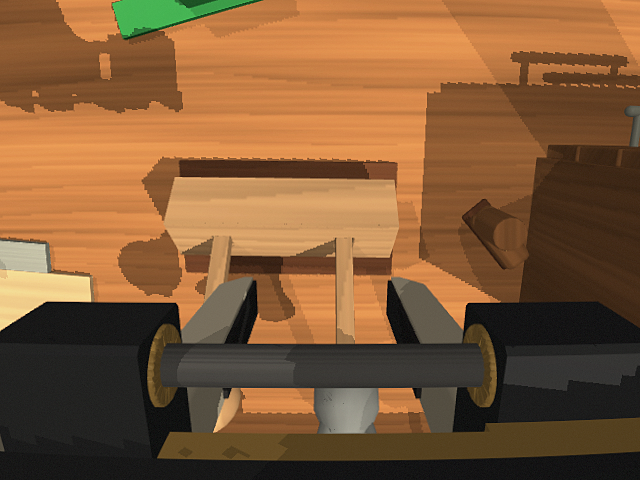

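Donkey stick: mouth at (345,238), running to (346,345). The round head's stick is at (222,238). Triangulating, and tilting the tool 45°.

```bash
python3 -c "
from h import *
np.set_printoptions(precision=4,suppress=True)
_,pt=load('top0');_,pw=load('w3')
print(tri(pw,[[345,239],[222,239]],pt,[[199.7,209.5],[245,209.5]]))
print(plane(pw,[[345,239],[222,239]],.0676),plane(pw,[[345.5,340]],.125))"
python3 -m handwheel '{"slide":[[0,0,0],[0,0,0],[0,0,0],[0,0,0],[0,0,0],[0,0,0],[0,0,0],[0,0,0],[0,0,0],[0,0,0],[0,0,0],[0,0,0]],"turn":[[-1,0,0],[-1,0,0],[-1,0,0],[-1,0,0],[-1,0,0],[-1,0,0],[-1,0,0],[-1,0,0],[-1,0,0],[-1,0,0],[-1,0,0],[-0.25,0,0]]}'
python3 -c "
from h import *
print(ctrl.sense()['q'])"
```

```text
[[0.5461 0.3038 0.0545 0.0002 0.0002]
 [0.5439 0.1803 0.0647 0.0006 0.0006]]
[[0.5425 0.3029 0.0676]
 [0.5425 0.181  0.0676]] [[0.6222 0.3015 0.125 ]]
clock: 16.65
position: [0.5076, 0.2801, 0.2978]
orientation: [[0.002, 0.707, 0.707], [1.0, -0.001, -0.001], [0.0, 0.707, -0.707]]
force: [-0.3, 0.7, 0.6]
grip_width: 0.603
[ 35.63714899   6.36606761 112.82028239 -50.77073241  32.22121502
 -17.02024392]
```

```bash
python3 -m handwheel '{"slide":[[0.18,-0.66,0.8],[0.18,-0.66,0.8],[0.18,-0.66,0.8],[0.18,-0.66,0.8],[0.18,-0.66,0.8],[0,0,0],[0,0,0]],"turn":[[0,0,0],[0,0,0],[0,0,0],[0,0,0],[0,0,0],[0,0,0],[0,0,0]]}'
python3 -c "
from h import *
im,p=snap('wrist','w4')"
```

```text
clock: 17.35
position: [0.521, 0.3025, 0.17]
orientation: [[0.002, 0.708, 0.706], [1.0, -0.001, -0.002], [-0.0, 0.706, -0.708]]
force: [-0.3, -1.1, 0.1]
grip_width: 0.602
```

View pics/w4.png

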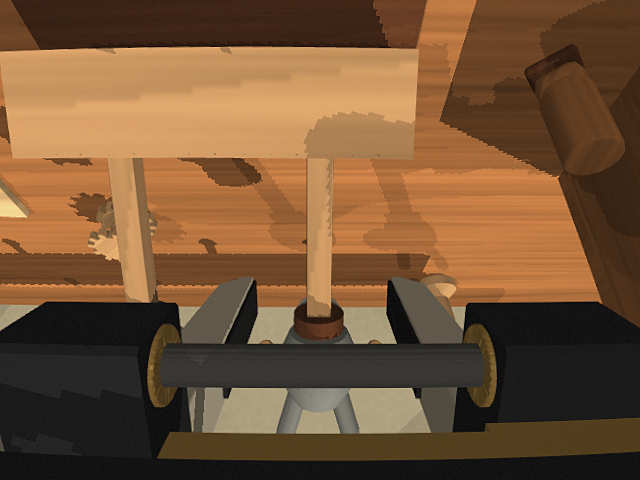

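```bash
python3 -c "
from h import *
np.set_printoptions(precision=4,suppress=True)
_,pt=load('top0');_,pw=load('w4');_,p3=load('w3')
C=tri(pw,[318.5,314],pt,[194.6,175.3]);print(C)
s=ctrl.sense();R=np.array(s['orientation']);t=np.array(s['position'])
print('collar(tool)',(C[0,:3]-t)@R)
for X in([.545,.302,.0676],[.619,.302,.142]): print('expected axis pt(tool)',(np.array(X)-t)@R, proj(pw,X),proj(p3,X))
u=cv2.cvtColor(cv2.imread('pics/w4.png'),cv2.COLOR_BGR2GRAY)
for y in(190,230,270,300):
  g=np.abs(np.gradient(u[y,295:345].astype(float)));print(y,295+np.argsort(g)[-4:])
"
```

```text
[[0.6202 0.2998 0.1418 0.0008 0.0008]]
collar(tool) [-0.0027  0.0493  0.0906]
expected axis pt(tool) [-0.0007 -0.0564  0.0899] [[320.5236 153.3252]] [[344.0183 241.3992]]
expected axis pt(tool) [-0.0005  0.0486  0.0896] [[320.6627 313.3021]] [[347.1949 346.1703]]
190 [333 308 305 307]
230 [308 331 305 307]
270 [306 330 307 331]
300 [315 307 330 331]
```

The collar triangulates to (0.620,0.300,0.142) with a 0.8 mm residual, against 0.142 expected height, so the geometry is consistent. Approaching and gripping.

```bash
python3 -m handwheel '{"slide":[[-0.06,0.12,0.7],[0,0,0.8],[0,0,0.8],[0,0,0.8],[0,0,0.8],[0,0,0.45],[0,0,0],[0,0,0]],"turn":[[0,0,0],[0,0,0],[0,0,0],[0,0,0],[0,0,0],[0,0,0],[0,0,0],[0,0,0]]}'
python3 -m handwheel '{"slide":[[0,0,0],[0,0,0],[0,0,0],[0,0,0],[0,0,0],[0,0,0],[0,0,0],[0,0,0]],"turn":[[0,0,0],[0,0,0],[0,0,0],[0,0,0],[0,0,0],[0,0,0],[0,0,0],[0,0,0]]}' 0 40
```

```text
clock: 18.2
position: [0.6022, 0.3058, 0.1041]
orientation: [[0.008, 0.718, 0.696], [1.0, -0.002, -0.01], [-0.006, 0.696, -0.718]]
force: [-0.0, -0.3, -0.5]
grip_width: 0.601
clock: 19.0
position: [0.6026, 0.3042, 0.1034]
orientation: [[0.01, 0.718, 0.696], [1.0, -0.001, -0.013], [-0.009, 0.696, -0.718]]
force: [-0.6, -8.8, 3.8]
grip_width: 0.166
```

```bash
python3 -c "
from h import *
print(ctrl.sense()['q'])"
python3 -m handwheel '{"slide":[[0,0.2,0],[0,0.3,0],[0,0.4,0],[0,0.4,0],[0,0.4,0],[0,0.4,0],[0,0.4,0],[0,0.4,0],[0,0,0]],"turn":[[0,0,0],[0,0,0],[0,0,0],[0,0,0],[0,0,0],[0,0,0],[0,0,0],[0,0,0],[0,0,0]]}'
python3 -c "
from h import *
print(ctrl.sense()['q'])"
```

```text
[ 31.74258784  32.94540466 107.85583713 -89.94031316  22.19180411
  24.09056329]
clock: 19.9
position: [0.6551, 0.3058, 0.1544]
orientation: [[0.008, 0.718, 0.696], [1.0, -0.002, -0.01], [-0.005, 0.696, -0.718]]
force: [0.1, -0.4, -1.1]
grip_width: 0.17
[ 28.93552214  31.32500293 100.321901   -68.72143397  21.74630543
  -0.90740075]
```

```bash
python3 -m handwheel '{"slide":[[0,0.4,-0.43],[0,0.5,-0.5],[0,0.5,-0.5],[0,0.5,-0.5],[0,0.2,-0.8],[0,0.2,-0.8],[0,0.2,-0.8],[0,0.2,-0.8],[0,0.2,-0.8],[0,0.2,-0.8],[0,0,0],[0,0,0]],"turn":[[0,0,0],[0,0,0],[0,0,0],[0,0,0],[0,0,0],[0,0,0],[0,0,0],[0,0,0],[0,0,0],[0,0,0],[0,0,0],[0,0,0]]}'
python3 -c "
from h import *
print(ctrl.sense()['q'])"
```

```text
clock: 21.1
position: [0.5929, 0.3072, 0.3276]
orientation: [[0.008, 0.719, 0.695], [1.0, -0.001, -0.01], [-0.006, 0.695, -0.719]]
force: [0.0, -0.5, -2.1]
grip_width: 0.171
[ 32.51362406  13.64545846  98.85449288 -40.87332605  35.74115195
 -30.13431162]
```

```bash
python3 -m handwheel '{"slide":[[0,0,-0.1],[0,0,-0.1],[0,0,-0.1],[0,0,-0.1],[0,0,-0.1],[0,0,-0.1],[0,0,-0.1],[0,0,-0.1],[0,0,-0.1],[0,0,-0.1],[0,0,-0.1],[0,0,0]],"turn":[[1,0,0],[1,0,0],[1,0,0],[1,0,0],[1,0,0],[1,0,0],[1,0,0],[1,0,0],[1,0,0],[1,0,0],[1,0,0],[0,0,0]]}'
python3 -c "
from h import *
print(ctrl.sense()['q'])"
python3 -m handwheel '{"slide":[[-0.8,0,0],[-0.8,0,0],[-0.8,0,0],[-0.8,0,0],[-0.8,0,0],[-0.8,0,0],[-0.8,0,0],[-0.8,0,0],[-0.8,0,0],[-0.8,0,0],[-0.8,0,0],[-0.8,0,0]],"turn":[[0,0,0],[0,0,0],[0,0,0],[0,0,0],[0,0,0],[0,0,0],[0,0,0],[0,0,0],[0,0,0],[0,0,0],[0,0,0],[0,0,0]]}'
python3 -m handwheel '{"slide":[[-0.8,0,0],[-0.8,0,0],[-0.8,0,0],[-0.8,0,0],[-0.8,0,0],[-0.8,0,0],[-0.8,0,0],[-0.8,0,0],[-0.8,0,0],[-0.8,0,0],[-0.8,0,0],[-0.8,0,0]],"turn":[[0,0,0],[0,0,0],[0,0,0],[0,0,0],[0,0,0],[0,0,0],[0,0,0],[0,0,0],[0,0,0],[0,0,0],[0,0,0],[0,0,0]]}'
python3 -c "
from h import *
print(ctrl.sense()['q'])"
```

```text
clock: 22.3
position: [0.5834, 0.3067, 0.3505]
orientation: [[0.01, 1.0, -0.002], [1.0, -0.01, -0.008], [-0.008, -0.002, -1.0]]
force: [0.4, 0.0, -2.1]
grip_width: 0.169
[ 23.85276196  27.36003963  65.62918386  -0.40013898  87.30004992
 -65.53361567]
clock: 23.5
position: [0.5795, 0.0654, 0.3547]
orientation: [[0.009, 1.0, 0.002], [1.0, -0.009, -0.007], [-0.007, 0.002, -1.0]]
force: [0.5, 0.1, -1.6]
grip_width: 0.168
clock: 24.7
position: [0.5772, -0.1743, 0.3562]
orientation: [[0.009, 1.0, 0.002], [1.0, -0.009, -0.007], [-0.007, 0.002, -1.0]]
force: [0.8, -0.1, -0.3]
grip_width: 0.164
[ -21.07038099   20.18168443   75.29793911   -0.33933307   84.26477804
 -110.53568666]
```

```bash
python3 -m handwheel '{"slide":[[0,0,0],[0,0,0],[0,0,0],[0,0,0],[0,0,0],[0,0,0],[0,0,0],[0,0,0],[0,0,0],[0,0,0],[0,0,0],[0,0,0]],"turn":[[0,0,1],[0,0,1],[0,0,1],[0,0,1],[0,0,1],[0,0,1],[0,0,1],[0,0,1],[0,0,1],[0,0,1],[0,0,1],[0,0,1]]}'
python3 -m handwheel '{"slide":[[0,0,0],[0,0,0],[0,0,0],[0,0,0],[0,0,0],[0,0,0],[0,0,0],[0,0,0],[0,0,0],[0,0,0],[0,0,0],[0,0,0]],"turn":[[0,0,1],[0,0,1],[0,0,1],[0,0,1],[0,0,1],[0,0,1],[0,0,1],[0,0,1],[0,0,1],[0,0,1],[0,0,1],[0,0,0.5]]}'
python3 -m handwheel '{"slide":[[-0.05,0.28,0.7],[-0.05,0.28,0.7],[-0.05,0.28,0.7],[-0.05,0.28,0.7],[0,0,0.7],[0,0,0.7],[0,0,0.7],[0,0,0.7],[0,0,0.7],[0,0,0.6],[0,0,0],[0,0,0]],"turn":[[0,0,0],[0,0,0],[0,0,0],[0,0,0],[0,0,0],[0,0,0],[0,0,0],[0,0,0],[0,0,0],[0,0,0],[0,0,0],[0,0,0]]}'
python3 -c "
from h import *
a,p=snap('wrist','w5');b,q=snap('scene','s5');snap('top','t5')
cv2.imwrite('pics/f.png',np.vstack([np.hstack([cv2.resize(a,(400,300)),cv2.resize(b[180:420,130:450],(400,300))])]))"
```

```text
clock: 25.9
position: [0.5773, -0.1735, 0.3562]
orientation: [[0.751, 0.66, 0.002], [0.66, -0.751, -0.007], [-0.003, 0.007, -1.0]]
force: [0.1, -0.2, -0.8]
grip_width: 0.168
clock: 27.1
position: [0.5772, -0.1735, 0.3562]
orientation: [[0.997, -0.081, 0.002], [-0.081, -0.997, -0.007], [0.003, 0.007, -1.0]]
force: [0.0, -0.0, -1.7]
grip_width: 0.173
clock: 28.3
position: [0.5709, -0.2017, 0.1843]
orientation: [[0.997, -0.078, 0.002], [-0.078, -0.997, -0.007], [0.002, 0.007, -1.0]]
force: [0.9, 0.3, -0.3]
grip_width: 0.167
```

View pics/f.png

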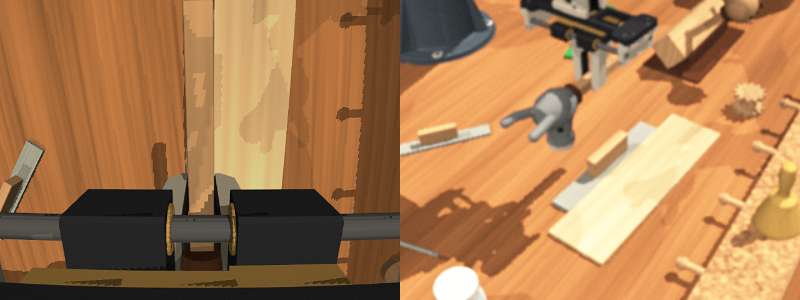

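View pics/t5.png

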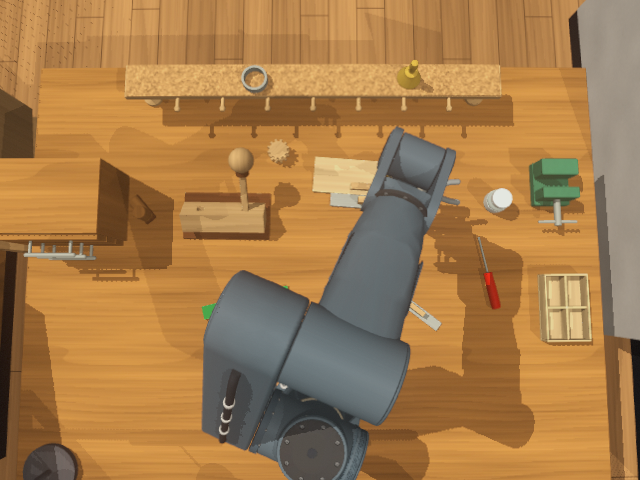

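```bash
python3 -c "
from h import *
np.set_printoptions(precision=4,suppress=True)
W,pw=load('w5');s=ctrl.sense();print(s['clock'],np.abs(s['joint_velocities']).max())
g=cv2.GaussianBlur(W,(3,3),0).astype(float)
for y in(10,50,110,170,230,270):
  d=np.abs(g[y,284:360]-g[y,280:356]).sum(1);l=np.argmax(d[:38]);r=38+np.argmax(d[38:]);print(y,282+l,282+r)
print('expected stick top-face edges',[proj(pw,[[.571+.0782*a-.008,-.2017+.997*a,.207],[.571+.0782*a+.008,-.2017+.997*a,.207]]).round(0).tolist() for a in(0,.04,.08,.11)])
S,p=load('s5')
m=cv2.inRange(cv2.cvtColor(S,cv2.COLOR_BGR2HSV),(0,0,90),(179,60,255));m[:270]=0;m[350:]=0;m[:,:245]=0;m[:,340:]=0
c=max(cv2.findContours(m,0,2)[0],key=cv2.contourArea);q=cv2.approxPolyDP(cv2.convexHull(c),3,True).reshape(-1,2);X=plane(p,q,.008)[:,:2]
e=np.array([.0784,.9969]);n=np.array([.9969,-.0784]);print(q.tolist(),'rel edge mid: across,along',np.c_[(X-[.5907,-.167])@n,(X-[.5907,-.167])@e])
"
```

```text
28.45 0.31084002886057405
10 293 343
50 295 343
110 296 343
170 297 343
230 299 343
270 295 343
expected stick top-face edges [[[300.0, 321.0], [342.0, 318.0]], [[299.0, 218.0], [344.0, 215.0]], [[297.0, 100.0], [345.0, 96.0]], [[296.0, 2.0], [347.0, -2.0]]]
[[336, 284], [333, 342], [327, 349], [272, 349], [253, 343], [321, 278]] rel edge mid: across,along [[ 0.0032  0.1132]
 [ 0.0948 -0.0349]
 [ 0.0954 -0.0563]
 [ 0.0099 -0.1163]
 [-0.03   -0.1257]
 [-0.0363  0.1114]]
```

```bash
python3 -c "
from h import *
W,p=load('w2');hs=cv2.cvtColor(W,cv2.COLOR_BGR2HSV)
m=cv2.inRange(hs,(0,0,60),(179,75,255))
L=[];Rr=[];B=[]
bm=cv2.inRange(hs,(12,30,120),(40,150,255))
for y in list(range(76,150,3))+list(range(290,332,3)):
  x=np.where(m[y,285:360])[0]+285;L.append((x.min(),y));Rr.append((x.max()+1,y))
for y in list(range(15,60,3))+list(range(76,150,3))+list(range(290,332,3)):
  x=np.where(bm[y,335:400])[0]+335;B.append((x.min(),y))
for n,Q in(('barL',L),('barR',Rr),('board',B)):
  X=plane(p,Q,.008)[:,:2];vx,vy,x0,y0=cv2.fitLine(X.astype(np.float32),cv2.DIST_HUBER,0,.001,.001).ravel()
  print(n,'yaw',np.degrees(np.arctan(-vx/vy)),'x at y=-.166',x0+vx/vy*(-.166-y0))
"
```

```text
barL yaw -4.4436707 x at y=-.166 0.55435896
barR yaw -4.413775 x at y=-.166 0.5906857
board yaw -4.015766 x at y=-.166 0.58543414
```

```bash
python3 -m handwheel '{"slide":[[0,0,0],[0,0,0],[0,0,0]],"turn":[[0,0,0],[0,0,0],[0,0,0]]}' && python3 -c "
from h import *
s=ctrl.sense();print(s['clock'],s['grip_width'],np.abs(s['joint_velocities']).max());print(ctrl.close_job())"
```

```text
clock: 28.75
position: [0.5715, -0.201, 0.1838]
orientation: [[0.997, -0.077, 0.002], [-0.077, -0.997, -0.006], [0.002, 0.006, -1.0]]
force: [0.2, 0.1, -1.4]
grip_width: 0.169
28.75 0.16862558287779167 0.1102580923453385
the job is handed in; nothing more can be done
None
```

The job is handed in at 28.8 s: the straightedge is flush and let go, and the donkey is held level above it. No verdict is reported.

**Straightedge:** I carried the larger grey bar to the board, let go, and pushed it home with one finger (about 13 N at contact).
- Wrist view afterwards: its board-side edge is at x=0.5907, and the board edge measured before was 0.5905. Their yaws are −4.4° and −4.5°.
- Its middle is within about 1 cm of the edge's middle.

**Donkey:** I gripped it near its balance point, drew it out along its lean, and turned it level with the muzzle down and the head towards −y. The stick is about 20 cm up and its middle is about over the bar's middle. In the last wrist picture its edges lie within about 5 px of where a level, parallel stick should appear.

**Checks that disagreed or were weak:**
- The board edge fitted again from the later wrist picture came out 5 mm and 0.4° off. A coarse mask of the bar in the scene view gave about 1.5° of skew. I took both as mask errors, because the pictures show no gap.
- One two-view reading of the bore mouth height gave 54 mm against the stated 68 mm. The closer collar reading matched: 142 mm measured and expected.
- At the grasp, joint 4 ran up to the end of its range (−89.94° of −89.99°), so the tool stopped a few mm and about 1° short. The grip held (16 mm) and the stick came out cleanly.

The round head, spool gear, jar and screwdriver look unmoved in the final top view.

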